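# Clear the outer row of a tally board

## Task

Clear the count on the tally board: put the shut fingertips down at the start disc of the outer (longer) arched row and run them lightly along the row, in one unbroken stroke without raising them on the way, so that its five upright flags fall flat one after the other, then take the hand away. Do not grip, lift, shove or lean hard on anything: the board stays where it is, the inner row of flags stays standing, and the things around are left alone.

Things in the scene. Friction and masses are not known exactly. Their poses are not given: they have to be found in the camera images.
- board: Loose light-wood tally board, 150 x 310 mm, 1.2 kg, upper face 14 mm above the table. Origin: centre of its underside; x across it away from the robot, y along it to the left, z up. It carries two arched rows of five hinged metal flags, both arcs about the point 165 mm from the origin along the board's -x: outer row (longer, farther from the robot) radius 210 mm, inner row 150 mm
- start_spot (a point): centre of the steel start disc (20 mm across, 1.5 mm high) of the outer row, on the board's upper face, 55 mm along the arc before the first flag. Each row has such a disc at its left (+y) end; a thin dark line joins it to the flags. Axes as the board's
- foot1 (a point): foot of outer flag 1 (counted from the start disc), on the board's upper face under the hinge; feet are 55 mm apart along the arc. The flag is a plate 24 mm wide (across the row), 4 mm thick, its top 33 mm above the board, between lugs 7 mm high. Axes as the board's
- foot2 (a point): foot of outer flag 2 (counted from the start disc), on the board's upper face under the hinge; feet are 55 mm apart along the arc. The flag is a plate 24 mm wide (across the row), 4 mm thick, its top 33 mm above the board, between lugs 7 mm high. Axes as the board's
- foot3 (a point): foot of outer flag 3 (counted from the start disc), on the board's upper face under the hinge; feet are 55 mm apart along the arc. The flag is a plate 24 mm wide (across the row), 4 mm thick, its top 33 mm above the board, between lugs 7 mm high. Axes as the board's
- foot4 (a point): foot of outer flag 4 (counted from the start disc), on the board's upper face under the hinge; feet are 55 mm apart along the arc. The flag is a plate 24 mm wide (across the row), 4 mm thick, its top 33 mm above the board, between lugs 7 mm high. Axes as the board's
- foot5 (a point): foot of outer flag 5 (counted from the start disc), on the board's upper face under the hinge; feet are 55 mm apart along the arc. The flag is a plate 24 mm wide (across the row), 4 mm thick, its top 33 mm above the board, between lugs 7 mm high. Axes as the board's
- outer1 (a joint): outer flag 1: angle in rad, 0 = upright, 1.57 = lying flat. It turns about its foot and only falls along the row away from the start disc (toward flag 2). The hinge has slight friction; pushed past about 0.6 rad the flag falls flat by itself
- outer2 (a joint): outer flag 2: angle in rad, 0 = upright, 1.57 = lying flat. It turns about its foot and only falls along the row away from the start disc (toward flag 3). The hinge has slight friction; pushed past about 0.6 rad the flag falls flat by itself
- outer3 (a joint): outer flag 3: angle in rad, 0 = upright, 1.57 = lying flat. It turns about its foot and only falls along the row away from the start disc (toward flag 4). The hinge has slight friction; pushed past about 0.6 rad the flag falls flat by itself
- outer4 (a joint): outer flag 4: angle in rad, 0 = upright, 1.57 = lying flat. It turns about its foot and only falls along the row away from the start disc (toward flag 5). The hinge has slight friction; pushed past about 0.6 rad the flag falls flat by itself
- outer5 (a joint): outer flag 5: angle in rad, 0 = upright, 1.57 = lying flat. It turns about its foot and only falls along the row away from the start disc (toward the row's far end). The hinge has slight friction; pushed past about 0.6 rad the flag falls flat by itself
- inner1 (a joint): flag 1 of the inner row: angle in rad, 0 = upright; to be left standing
- inner2 (a joint): flag 2 of the inner row: angle in rad, 0 = upright; to be left standing
- inner3 (a joint): flag 3 of the inner row: angle in rad, 0 = upright; to be left standing
- inner4 (a joint): flag 4 of the inner row: angle in rad, 0 = upright; to be left standing
- inner5 (a joint): flag 5 of the inner row: angle in rad, 0 = upright; to be left standing
- jar: amber jar with white cap, 42 mm across, 58 mm high, standing on the board inside the arches; origin at the centre of its underside
- glue: black squeeze bottle with tall blue cap, 23 x 30 x 88 mm, standing near the board's right end; origin at the centre of its underside
- stone: pale flat stone, 29 x 38 x 16 mm, lying near the board's left end; origin at the centre of its underside
- block: steel bench block, 62 x 62 x 20 mm, at the right; origin at the centre of its underside
- tweezers: steel tweezers, 14 x 115 x 8 mm, lying at the right; origin at the centre of its underside

How it is judged:
On the way, in this order (a step that is already met when the one before it is completed fails the run):
1. the fingertips are down near the start disc, with the first flag still up (horizontal distance between the grasp point and start_spot below 0.035 m and height (world z) of the grasp point below 0.085 m and value of joint outer1 below 0.5 rad).
2. outer flag 1 has been laid over, in its turn (value of joint outer1 above 0.9 rad).
3. outer flag 2 has been laid over, in its turn (value of joint outer2 above 0.9 rad).
4. outer flag 3 has been laid over, in its turn (value of joint outer3 above 0.9 rad).
5. outer flag 4 has been laid over, in its turn (value of joint outer4 above 0.9 rad).
6. outer flag 5 has been laid over, in its turn (value of joint outer5 above 0.9 rad).
At the end, for the whole second after the job is handed in: All five outer flags lie flat (over 1.35 rad), all five inner flags still stand (under 0.4 rad), the board lies flat within 20 mm of where it was, and every bystander is within 30 mm of its start (value of joint each of outer1, outer2, outer3, outer4, outer5 above 1.35 rad and value of joint each of inner1, inner2, inner3, inner4, inner5 below 0.4 rad and distance of board from where it was at the start of the episode below 0.02 m and angle between board's own z axis and vertical below 0.05 rad and distance of each of jar, glue, stone, block, tweezers from where it was at the start of the episode below 0.03 m); the robot touches nothing.
It fails at once if the fingers are raised well clear of the row in mid-stroke (grasp point over 95 mm above the table after the first flag is down and before the last is) (value of joint outer1 above 0.9 rad and value of joint outer5 below 0.9 rad and height (world z) of the grasp point above 0.095 m).
It fails at once if an inner flag is knocked over (value of joint any of inner1, inner2, inner3, inner4, inner5 above 0.5 rad).
It fails at once if the board is shoved over 30 mm, lifted 10 mm or tipped (distance of board from where it was at the start of the episode above 0.03 m or height (world z) of board above 0.01 m or angle between board's own z axis and vertical above 0.1 rad).
It fails at once if the fingers lean on the board or its flags with over 20 N (contact force between the fingers and board above 20 N).
It fails at once if a bystander is moved over 30 mm (distance of any of jar, glue, stone, block, tweezers from where it was at the start of the episode above 0.03 m).
It also fails if it takes over 42 s, if anything falls off the work surface, if the arm or the gripper's body presses on something with over 40 N, if the wrist force passes 120 N, or if a joint passes its speed limit or range.

## Robot

A 7-joint arm with a two-finger parallel gripper is mounted at the origin on a cart in front of the work surface, level with it; the furniture and walls round the work are solid. World frame = base frame: x ahead of the robot, y to its left, z up, the work surface at z = 0. Lengths are in m, angles in rad, forces in N, time in s.
With the tool pointing down it reaches from about 0.425 to 0.825 m from the base axis. Payload 3.6 kg.
Tool frame: the origin (TCP) lies on the centre line of the jaws, within the pads' length; the fingertips stand 14 mm ahead of it and the grasp point (between the pads) lies 5 mm behind it; z points along the fingers, y is the line along which they close (so a half turn about z gives the same grasp; the last joint's range is limited). The gripper opens to 93 mm and grips with 3 to 60 N. Pads are 15 mm wide; open, the fingers measure 128 mm over their backs; the gripper's body (75 mm by 188 mm) begins 65 mm behind the grasp point.
Start: joints at [1.147, 0.615, -0.013, 1.423, 0.008, 1.103, -0.04], TCP at [0.252, -0.599, 0.233] pointing down, gripper open.
Joint ranges: [-3.12, 3.12], [-0.3, 2.06], [-1.34, 1.32], [0.26, 2.42], [-1.36, 4.5], [0.01, 1.98], [-2.84, 2.84]. Speed limits (rad/s): [2.79, 2.79, 3.14, 3.14, 3.14, 3.14, 3.14].

## Interface

Orientations are given as a rotation vector (axis times angle).
In Python, from station import env gives the robot as it stands. The module is installed in compiled form; this text tells all that it offers.
- The arm moves only by the shell command python3 -m inch 'ROWS' [FORCE]. ROWS is JSON, a list of rows, each a list of 7 numbers: the shift along the tool's x, y, z in mm, then the turn, a rotation vector about the tool's x, y, z in degrees, then the finger opening in mm, from 0 to 93. A call has 1 to 20 rows; each row is the pose to reach, as a shift and turn from the pose commanded when the call began, along the tool's axes at that moment; what a row does not reach only later rows make up. A row lasts 1/8 s, in which the tool goes at most 62.5 mm and 10.7 degrees, less where a joint would pass 70% of its speed; a pose out of reach is approached as far as the arm can. A call with a gripper value outside its range is refused whole. The fingers move at their own pace and stop on an object; FORCE is the grip in N (left out, the last holds). Time passes only in rows, so rows that repeat a pose let the fingers close. It gives the time, the measured TCP pose, the force, the opening and the grip force at its end, in the units of the state.
- env.state(): the state, without advancing time (a new reading comes with each control period).
- env.read_camera(name): name is "scene" or "side" or "wrist"; returns the picture (384x512x3 uint8, red, green, blue); there is no depth.
- env.camera_model(name): a dict with "fx", "fy", "cx", "cy" (pixels), "k1" (the pictures are not rectified: a ray, as slopes to the right and down, at radius r is drawn at 1 + k1 r^2 times it, then the intrinsics apply), "R" (3x3) and "t" (3): a world point X has camera coordinates R X + t; the wrist camera has in their place "tool_from_camera" (4x4, takes a point from camera to tool coordinates, whose origin is the TCP and whose axes are the flange's). Camera axes: x right, y down, z forward; pixel columns grow to the right and rows downward; lengths in m; the calibration is good to about 2 mm. A picture is of the moment at which its call begins: read the wrist's pose just before it. camera_model takes no time and is no camera call.
- env.finish_job(): hands the job in; it is judged then, once.
The state is a dict: "time_s": time; "qpos": joint angles; "joint_vel": joint speeds; "joint_efforts": joint torques, N m; "tool_pos": TCP position; "tool_rot": TCP orientation; "force": force on the tool from outside, world axes, zero at the start; "ft_torque": the same for the moment, N m; "width": finger opening in m; "finger_force": force on a finger pad.
Only numpy, scipy, OpenCV 4.12 (cv2) and the standard library are available. Lean on these libraries where they do the work, as an engineer would, in place of code of your own. Each camera call takes 0.05 s, during which the arm holds its last target. There are 200 camera calls.

## Working session

There is one attempt and no reset: what is moved stays moved. The work goes in short steps, Python scripts to look and compute and a shell command to move; the robot and the scene stay as the last step left them, time stands still between calls to the robot, and variables do not carry over. Pictures are saved under pics/ and viewed, at most 10 in all, crops included, and the job is handed in when it is done.

```bash
mkdir -p pics; python3 - <<'E'
from station import env
import cv2,numpy as np
s=env.state();print(s['time_s'],s['tool_pos'],s['tool_rot'],s['width'])
for n in("scene","side"):
    cv2.imwrite(f'pics/{n}0.png',env.read_camera(n)[:,:,::-1]);print({k:np.round(v,4).tolist() for k,v in env.camera_model(n).items() if not isinstance(v,str)})
print(env.camera_model("wrist"))
E
```

```text
0.0 [ 0.25150195 -0.59855664  0.23149214] [-3.07720736e+00 -6.20367944e-01  8.98034367e-04] 0.09286512130402994
{'fx': 418.8064, 'fy': 418.8064, 'cx': 254.9053, 'cy': 188.1955, 'k1': 0.0022, 'R': [[0.4945, -0.8689, -0.0231], [-0.4713, -0.2457, -0.8471], [0.7303, 0.4298, -0.5309]], 't': [-0.2541, 0.252, 1.0795]}
{'fx': 352.9094, 'fy': 352.9094, 'cx': 253.3395, 'cy': 191.4475, 'k1': 0.0252, 'R': [[0.9867, -0.1626, 0.007], [-0.0772, -0.5054, -0.8594], [0.1432, 0.8474, -0.5113]], 't': [-0.482, 0.0778, 0.8895]}
{'fx': 284.8113070296763, 'fy': 284.8113070296763, 'cx': 256.026919515227, 'cy': 195.1868863913507, 'k1': -0.027601966492706638, 'tool_from_camera': array([[ 3.26098281e-04, -9.68468091e-01, -2.49137411e-01,
         6.83441959e-02],
       [ 9.99999926e-01,  3.66265597e-04, -1.14869487e-04,
        -4.63647610e-05],
       [ 2.02497895e-04, -2.49137355e-01,  9.68468140e-01,
        -1.51698731e-01],
       [ 0.00000000e+00,  0.00000000e+00,  0.00000000e+00,
         1.00000000e+00]])}
```

View pics/scene0.png

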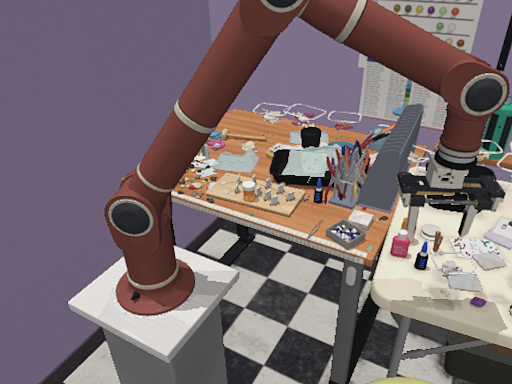

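View pics/side0.png

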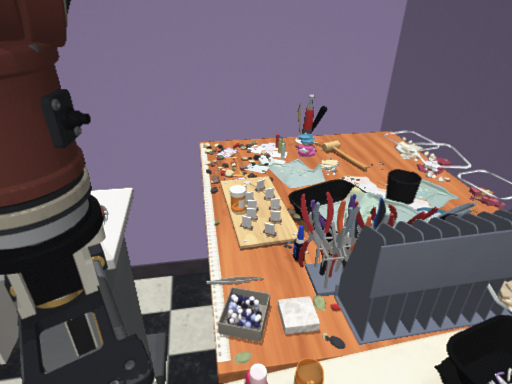

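The scene picture shows the board at about (260,192), with the robot's hand over at the right. In the side picture the board's corners are near (222,180), (262,178), (297,238) and (240,247). The pen rack and the grey sorter are beyond its right end.

```bash
cat > h.py <<'E'
from station import env
import cv2,numpy as np
from scipy.spatial.transform import Rotation as Ro
def pose(s): 
    T=np.eye(4);T[:3,:3]=Ro.from_rotvec(s['tool_rot']).as_matrix();T[:3,3]=s['tool_pos'];return T
def rays(name,px,T=None):
    m=env.camera_model(name);K=np.array([[m['fx'],0,m['cx']],[0,m['fy'],m['cy']],[0,0,1]])
    p=cv2.undistortPoints(np.array(px,float).reshape(-1,1,2),K,np.array([m['k1'],0,0,0]))[:,0]
    d=np.c_[p,np.ones(len(p))]
    if name=='wrist':
        W=T@m['tool_from_camera'];return W[:3,3],d@W[:3,:3].T
    R=np.array(m['R']);return -R.T@np.array(m['t']),d@R
def plane(name,px,z,T=None):
    o,d=rays(name,px,T);return o+d*((z-o[2])/d[:,2])[:,None]
def tri(o1,d1,o2,d2):
    t=np.linalg.lstsq(np.c_[d1,-d2],o2-o1,rcond=None)[0];a,b=o1+t[0]*d1,o2+t[1]*d2
    return (a+b)/2,np.linalg.norm(a-b)
E
python3 - <<'E'
from h import *
np.set_printoptions(precision=3,suppress=True)
print(plane('side',[(222,180),(262,178),(297,238),(240,247)],.014))
print('jar,glue base,rack base, sorter base, sorter corner L/R, stone',plane('side',[(237,210),(300,265),(330,290),(350,355),(368,228),(372,180)],.0))
print(plane('scene',[(305,192),(319,202),(361,240)],0))
o,d=rays('side',[(350,228),(333,172)]);p,e=rays('scene',[(362,185),(335,150)])
print(tri(o,d[0],p,e[0]))
print(np.linalg.norm(plane('side',[(240,247)],0)),pose(env.state()))
E
```

```text
[[ 0.416  0.134  0.014]
 [ 0.536  0.129  0.014]
 [ 0.563 -0.17   0.014]
 [ 0.428 -0.181  0.014]]
jar,glue base,rack base, sorter base, sorter corner L/R, stone [[ 0.442 -0.012  0.   ]
 [ 0.55  -0.244  0.   ]
 [ 0.589 -0.322  0.   ]
 [ 0.572 -0.462  0.   ]
 [ 0.754 -0.141  0.   ]
 [ 0.874  0.09   0.   ]]
[[ 0.588 -0.156  0.   ]
 [ 0.553 -0.222  0.   ]
 [ 0.426 -0.405  0.   ]]
(array([ 0.596, -0.333,  0.116]), np.float64(0.07314239580885347))
0.4606992739260344 [[ 0.922  0.387 -0.001  0.252]
 [ 0.387 -0.922  0.002 -0.599]
 [-0.    -0.002 -1.     0.232]
 [ 0.     0.     0.     1.   ]]
```

```bash
python3 -m inch '[[0,0,-55,0,0,0,0],[0,0,-110,0,0,0,0],[40,-40,-120,0,0,-6,0],[80,-85,-120,0,0,-12,0],[120,-128,-120,0,0,-18,0],[160,-170,-120,0,0,-24,0],[200,-212,-120,0,0,-30,0],[240,-255,-120,0,0,-36,0],[280,-298,-120,0,0,-43,0],[320,-340,-120,0,0,-49,0],[360,-383,-120,0,0,-55,0],[400,-425,-110,0,0,-61,0],[433,-468,-80,0,0,-67,0],[433,-468,-40,0,0,-67,0],[433,-468,-40,0,0,-67,0],[433,-468,-40,0,0,-67,0]]' 5
python3 - <<'E'
from h import *
import pickle
s=env.state();im=env.read_camera('wrist');T=pose(s);pickle.dump((T,im),open('w1.pkl','wb'))
cv2.imwrite('pics/w1.png',im[:,:,::-1]);print(T.round(4),s['width'],s['time_s'])
E
```

```text
time_s: 2.1
tool_pos: [0.4703, -0.0007, 0.2737]
tool_rot: [2.227, 2.215, 0.001]
force: [0.1, 0.9, 0.4]
width: 0.0005
finger_force: 0.0
[[ 5.300e-03  1.000e+00  1.400e-03  4.703e-01]
 [ 1.000e+00 -5.300e-03 -2.000e-04 -7.000e-04]
 [-2.000e-04  1.400e-03 -1.000e+00  2.737e-01]
 [ 0.000e+00  0.000e+00  0.000e+00  1.000e+00]] 0.0005271112950635905 2.1
```

View pics/w1.png

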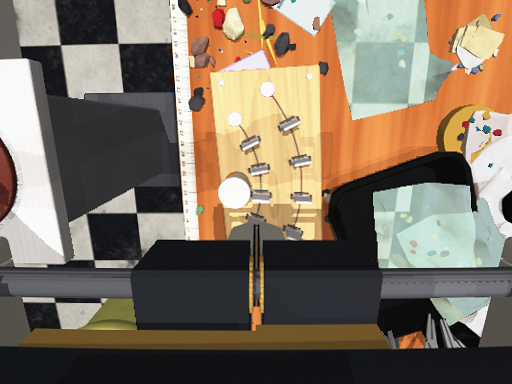

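The wrist picture shows the board with the outer start disc at (267,89) and the inner one at (235,119). Outer flags 1–4 are near (289,124), (301,161), (302,198) and (293,233). The hand hides the right end, so I'm stepping right for a second view.

```bash
python3 -m inch '[[-45,0,0,0,0,0,0],[-90,0,0,0,0,0,0],[-90,0,0,0,0,0,0],[-90,0,0,0,0,0,0]]'
python3 - <<'E'
from h import *
import pickle
s=env.state();im=env.read_camera('wrist');T=pose(s);pickle.dump((T,im),open('w2.pkl','wb'))
cv2.imwrite('pics/w2.png',cv2.resize(im[:260,130:390,::-1],None,fx=2.3,fy=2.3,interpolation=cv2.INTER_CUBIC))
for f in('w1','w2'):
    T,im=pickle.load(open(f+'.pkl','rb'));h=cv2.cvtColor(im,cv2.COLOR_RGB2HSV)
    m=((h[:,:,1]<40)&(h[:,:,2]>200)).astype(np.uint8);m[:,:205]=0;m[:,325:]=0;m[240:]=0
    n,_,st,c=cv2.connectedComponentsWithStats(m)
    for i in range(1,n):
        if 20<st[i,4]<900: print(f,c[i].round(1),st[i],plane('wrist',[c[i]],.0155,T)[0].round(4))
E
```

```text
time_s: 2.65
tool_pos: [0.4699, -0.0898, 0.2738]
tool_rot: [2.225, 2.215, 0.003]
force: [0.2, 0.8, 0.6]
width: 0.0005
finger_force: 0.0
w1 [232.   16.6] [228   8  11  19 109] [0.4404 0.2008 0.0155]
w1 [250.1  62.7] [221  50  49  22 510] [0.4632 0.145  0.0155]
w1 [309.   75.8] [307  73   5   7  29] [0.5424 0.1284 0.0155]
w1 [220.6  82.2] [218  79   6   7  30] [0.4229 0.1207 0.0155]
w1 [266.9  88.9] [260  82  15  15 178] [0.4857 0.1118 0.0155]
w1 [234.3 118.8] [227 112  15  15 165] [0.4404 0.0725 0.0155]
w1 [291.8 125.7] [284 121  17  10  47] [0.5208 0.0628 0.0155]
w1 [250.2 145.3] [243 141  16  10  51] [0.4623 0.0358 0.0155]
w1 [303.  163.5] [295 161  17   6  48] [0.5383 0.0094 0.0155]
w1 [258.8 172.3] [251 170  17   6  49] [ 0.4744 -0.0031  0.0155]
w1 [233.7 192.6] [218 177  32  32 782] [ 0.4371 -0.0333  0.0155]
w1 [260.3 200.7] [252 199  18   4  52] [ 0.4765 -0.046   0.0155]
w1 [303.8 202.2] [296 201  17   4  49] [ 0.5416 -0.0488  0.0155]
w2 [311.5   2.5] [309   0   6   6  32] [0.5422 0.1282 0.0155]
w2 [218.4   9.1] [216   6   6   7  33] [0.4226 0.1208 0.0155]
w2 [267.   16.5] [260   9  15  16 199] [0.4852 0.1119 0.0155]
w2 [232.8  49.4] [226  42  15  16 191] [0.4401 0.0726 0.0155]
w2 [293.3  51.3] [285  46  18  11  60] [0.5202 0.0701 0.0155]
w2 [249.3  73.2] [241  68  18  11  58] [0.4617 0.043  0.0155]
w2 [305.   93.3] [296  91  19   6  56] [0.5375 0.017  0.0155]
w2 [258.8 103.2] [250 101  19   6  53] [0.4743 0.0042 0.0155]
w2 [260.2 135. ] [252 134  18   3  50] [ 0.4763 -0.0389  0.0155]
w2 [306.6 137. ] [298 136  18   3  49] [ 0.5419 -0.0418  0.0155]
w2 [254.  163.8] [246 161  18   7  49] [ 0.4673 -0.0797  0.0155]
w2 [296.  178.3] [288 175  17   7  47] [ 0.5287 -0.1013  0.0155]
w2 [242.6 188.3] [235 184  16  10  47] [ 0.4502 -0.1159  0.0155]
w2 [276.9 212.9] [271 209  13   9  28] [ 0.5014 -0.1543  0.0155]
```

View pics/w2.png

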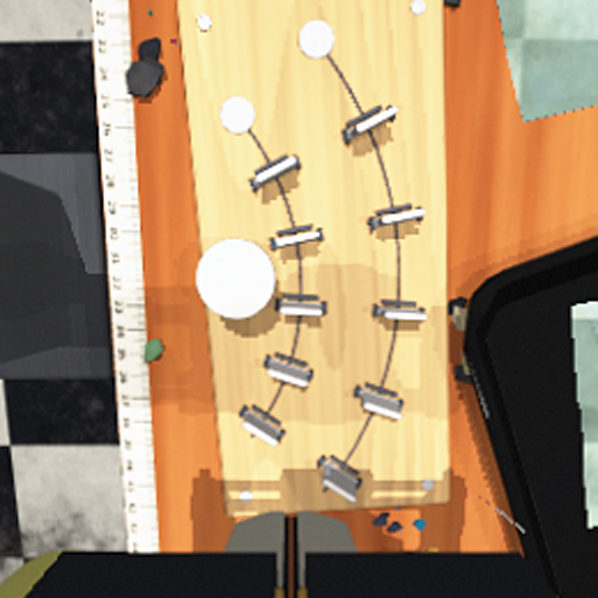

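The second view shows all ten flags standing. Outer flag 5 is at crop (340,480), and nothing stands on the outer row. Next I triangulate the flag tops and fit the arc.

```bash
python3 - <<'E'
from h import *
import pickle
from scipy.optimize import least_squares
T1=pickle.load(open('w1.pkl','rb'))[0];T2=pickle.load(open('w2.pkl','rb'))[0]
A=dict(sO=[266.9,88.9],sI=[234.3,118.8],o1=[291.8,125.7],o2=[303,163.5],o3=[303.8,202.2],i1=[250.2,145.3],i2=[258.8,172.3],i3=[260.3,200.7],jar=[233.7,192.6])
B=dict(sO=[267,16.5],sI=[232.8,49.4],o1=[293.3,51.3],o2=[305,93.3],o3=[306.6,137],i1=[249.3,73.2],i2=[258.8,103.2],i3=[260.2,135])
for k in B:
    o,d=rays('wrist',[A[k]],T1);p,e=rays('wrist',[B[k]],T2);X,r=tri(o,d[0],p,e[0]);print(k,X.round(4),round(r,4))
z=.046
O=plane('wrist',[B['o1'],B['o2'],B['o3'],[296,178.3],[276.9,212.9]],z,T2)[:,:2]
I=plane('wrist',[B['i1'],B['i2'],B['i3'],[254,163.8],[242.6,188.3]],z,T2)[:,:2]
sO=plane('wrist',[B['sO']],.0155,T2)[0,:2];sI=plane('wrist',[B['sI']],.0155,T2)[0,:2]
print(O.round(4))
def f(p):
    c=p[:2];return np.r_[np.linalg.norm(O-c,axis=1)-.21,np.linalg.norm(sO-c)-.21,np.linalg.norm(I-c,axis=1)-.15,np.linalg.norm(sI-c)-.15]
r=least_squares(f,[.33,-.03]);c=r.x;print('c',c,'res mm',(r.fun*1e3).round(1))
for q in(sO,*O): print(np.degrees(np.arctan2(*(q-c)[::-1])).round(1),end=' ')
print()
a0=np.degrees(np.arctan2(*(sO-c)[::-1]))
for a in [0,-9,-18,-27,-36,-45,-54,-63,-70,-77,-82]:
    t=np.radians(a0+a);P=c+.21*np.array([np.cos(t),np.sin(t)]);print(a,P.round(4),'from disc: dy,dx mm',((P-sO)[::-1]*1e3).round())
s=env.state();print('tcp->disc toolframe',(pose(s)[:3,:3].T@(np.r_[sO,.0155]-s['tool_pos'])*1e3).round(1))
E
```

```text
sO [0.4854 0.1116 0.0163] 0.0005
sI [0.4403 0.0725 0.0162] 0.0004
o1 [0.5166 0.0631 0.0468] 0.0006
o2 [0.5326 0.014  0.0476] 0.0008
o3 [ 0.5366 -0.0403  0.0452] 0.0002
i1 [0.4625 0.0382 0.0459] 0.0006
i2 [0.474  0.0022 0.0466] 0.0001
i3 [ 0.4759 -0.0375  0.0463] 0.0003
[[ 0.5164  0.0633]
 [ 0.5325  0.0142]
 [ 0.5365 -0.0403]
 [ 0.5243 -0.0953]
 [ 0.499  -0.1444]]
c [ 0.32637679 -0.0254415 ] res mm [-0.3 -0.1  0.7 -0.1 -0.3 -0.1 -0.   0.2 -0.2 -0.4  0.5  0.2]
40.9 25.0 10.9 -4.0 -19.4 -34.6 
0 [0.4852 0.1119] from disc: dy,dx mm [0. 0.]
-9 [0.5047 0.0854] from disc: dy,dx mm [-26.  20.]
-18 [0.5199 0.0561] from disc: dy,dx mm [-56.  35.]
-27 [0.5303 0.0249] from disc: dy,dx mm [-87.  45.]
-36 [ 0.5356 -0.0077] from disc: dy,dx mm [-120.   50.]
-45 [ 0.5358 -0.0406] from disc: dy,dx mm [-152.   51.]
-54 [ 0.5309 -0.0732] from disc: dy,dx mm [-185.   46.]
-63 [ 0.5209 -0.1046] from disc: dy,dx mm [-216.   36.]
-70 [ 0.5098 -0.1277] from disc: dy,dx mm [-240.   25.]
-77 [ 0.496  -0.1493] from disc: dy,dx mm [-261.   11.]
-82 [ 0.4845 -0.1636] from disc: dy,dx mm [-275.   -1.]
tcp->disc toolframe [200.9  14.3 258.3]
```

```bash
python3 -m inch '[[50,4,0,0,0,0,0],[100,8,0,0,0,0,0],[150,12,0,0,0,0,0],[201,14,10,0,0,0,0],[201,14,60,0,0,0,0],[201,14,110,0,0,0,0],[201,14,160,0,0,0,0],[201,14,200,0,0,0,0],[201,14,225,0,0,0,0],[201,14,230,0,0,0,0],[201,14,230,0,0,0,0],[201,14,230,0,0,0,0]]'
python3 - <<'E'
from h import *
T=pose(env.state());print(T.round(4))
cv2.imwrite('pics/w3.png',env.read_camera('wrist')[:,:,::-1])
E
```

```text
time_s: 4.2
tool_pos: [0.485, 0.1116, 0.044]
tool_rot: [2.224, 2.217, 0.004]
force: [-0.9, 0.3, 0.4]
width: 0.0004
finger_force: 0.0
[[ 3.300e-03  1.000e+00  2.600e-03  4.850e-01]
 [ 1.000e+00 -3.300e-03  9.000e-04  1.116e-01]
 [ 9.000e-04  2.600e-03 -1.000e+00  4.400e-02]
 [ 0.000e+00  0.000e+00  0.000e+00  1.000e+00]]
```

View pics/w3.png

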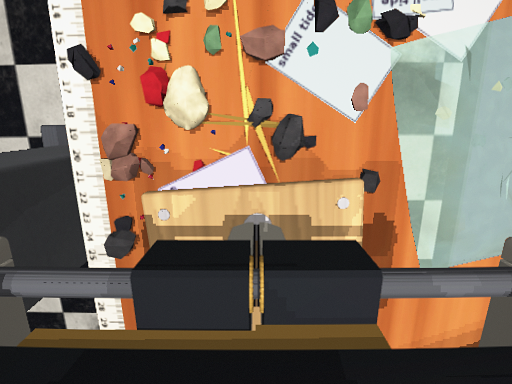

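The fingertips are down over the start disc: the disc is hidden under them, and the board's two left screws are at (164,215) and (343,203). I'm starting the stroke now.

```bash
python3 -m inch '[[-8,7,0,0,0,0,0],[-17,13,0,0,0,0,0],[-26,19,0,0,0,0,0],[-36,25,0,0,0,0,0],[-45,30,0,0,0,0,0],[-55,35,0,0,0,0,0],[-66,39,0,0,0,0,0],[-76,42,0,0,0,0,0],[-87,45,0,0,0,0,0],[-97,47,0,0,0,0,0],[-108,49,0,0,0,0,0],[-119,50,0,0,0,0,0],[-130,51,0,0,0,0,0],[-141,51,0,0,0,0,0],[-152,51,0,0,0,0,0],[-163,50,0,0,0,0,0],[-174,48,0,0,0,0,0]]'
python3 - <<'E'
from h import *
cv2.imwrite('pics/w4.png',env.read_camera('wrist')[:,:,::-1])
E
```

```text
time_s: 6.38
tool_pos: [0.5313, -0.064, 0.0427]
tool_rot: [-2.225, -2.217, -0.0]
force: [-0.0, 0.2, -0.2]
width: 0.0004
finger_force: 0.0
```

View pics/w4.png

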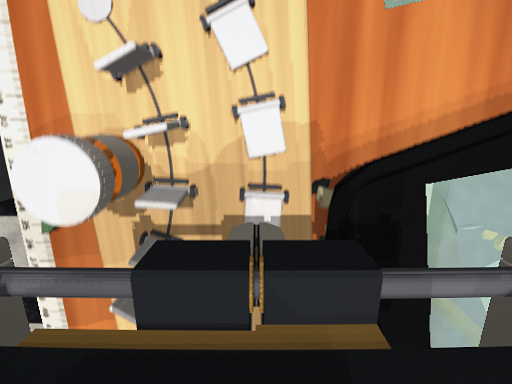

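Flags 1–3 lie flat at (238,35), (263,125) and (264,205), and the inner ones still stand. I'm carrying on along the arc.

```bash
python3 -m inch '[[-11,-2,-1,0,0,0,0],[-21,-5,-1,0,0,0,0],[-32,-8,-1,0,0,0,0],[-42,-12,-1,0,0,0,0],[-52,-16,-1,0,0,0,0],[-62,-21,-1,0,0,0,0],[-72,-27,-1,0,0,0,0],[-81,-33,-1,0,0,0,0],[-90,-39,-1,0,0,0,0],[-98,-46,-1,0,0,0,0],[-107,-53,-1,0,0,0,0],[-112,-58,-1,0,0,0,0],[-112,-58,-1,0,0,0,0],[-112,-58,-1,0,0,0,0]]'
python3 - <<'E'
from h import *
cv2.imwrite('pics/w5.png',env.read_camera('wrist')[:,:,::-1])
E
```

```text
time_s: 8.18
tool_pos: [0.4734, -0.1746, 0.0438]
tool_rot: [2.225, 2.218, 0.001]
force: [0.1, -0.6, 0.5]
width: 0.0007
finger_force: 0.0
```

View pics/w5.png

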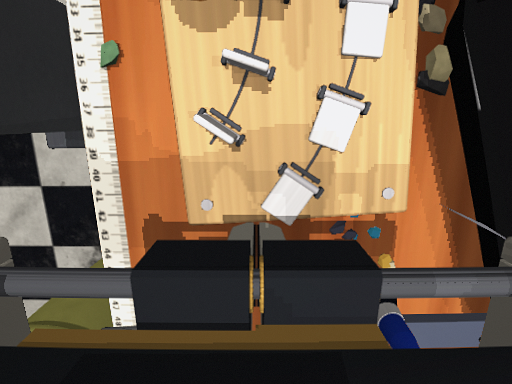

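Flags 4 and 5 lie flat at (338,120) and (290,195), and inner flags 4 and 5 still stand. The glue's blue cap at (397,325) is clear of a straight lift.

```bash
python3 -m inch '[[0,0,-20,0,0,0,0],[0,0,-65,0,0,0,0],[0,0,-115,0,0,0,0],[0,0,-165,0,0,0,0],[0,0,-210,0,0,0,0],[0,0,-230,0,0,0,0],[0,0,-230,0,0,0,0],[0,0,-230,0,0,0,0]]'
python3 - <<'E'
from h import *
cv2.imwrite('pics/w6.png',env.read_camera('wrist')[:,:,::-1])
E
```

```text
time_s: 9.22
tool_pos: [0.4723, -0.1748, 0.2725]
tool_rot: [-2.223, -2.217, 0.002]
force: [1.2, -0.4, 1.2]
width: 0.0004
finger_force: 0.0
```

View pics/w6.png

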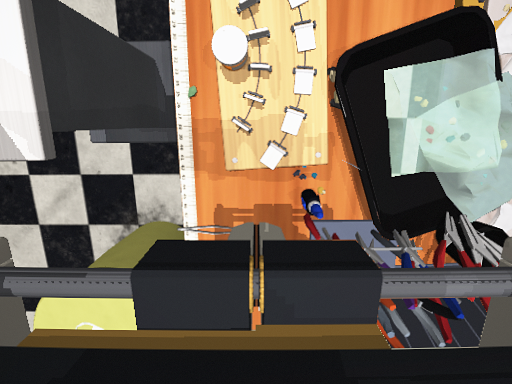

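The outer flags lie flat from (300,0) down to (274,153), the inner row stands around (243–260, 5–125), and the jar at (230,45) and the glue at (312,203) are upright. I'm handing the job in.

```bash
python3 -c "
from station import env
print(env.finish_job())"
```

```text
the job is handed in; nothing more can be done
None
```

I laid all five outer flags flat in one unbroken stroke and handed the job in with the hand raised clear; the last pictures show the inner flags, jar and glue still standing, and the verdict was not shown.

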